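# Set the locking air regulator of an optical table

## Task

Bring the air supply of the optical table up to its working pressure: pull the regulator's locking knob up out of its lock, turn it until the gauge needle stands between the two limit tabs, then push the knob back down fully home so that it is locked there, and let go. Go by feel and never force the locking teeth: if they meet tooth on tooth when you push down, ease the knob a little to one side until it drops in. Leave the gauge and the loose parts around it alone.

Things in the scene. Friction and masses are not known exactly. Their poses are not given: they have to be found in the camera images.
- regulator: Air pressure regulator on an aluminium base plate (100 x 290 x 10 mm, y from -80 to +210 mm in this frame) bolted to the table, with steel bracket and pipes. Origin: table top, on the knob's vertical axis; z up, y towards the gauge. The body, 54 x 54 mm, reaches 80 mm up; a ring nut 53 mm wide sits under the knob, its top 91 mm above the table.
- knob: Black ribbed locking knob on top of the regulator, axis vertical: 46 mm in diameter, 42 mm high; pushed home its top is 135 mm above the table. Origin on its axis, at table level when home, z up. Pulled up it turns, clockwise seen from above to raise the pressure (0.7 to 2.5 rad needed), with a steady drag of about 0.1 N m, and stays at the angle where it is left.
- knob_grip (a point): Point on the knob's axis, 15 mm below its top: the height to grip it. Moves up and down with the knob; 120 mm above the table when home.
- knob_lift (a joint): How far the knob is pulled up, in m: 0 is home and locked (it cannot turn), above 0.003 the teeth are clear and it turns, 0.008 is the upper stop. It slides stiffly (about 4 N) and stays at the height where it is left. If it stops near 0.003 on the way down, teeth stand tip on tip.
- ring: Fixed ring of flat-topped locking teeth, 3 mm high, on the regulator's neck, hidden under the knob. Origin that of the regulator. The knob's own teeth drop between them only near evenly spaced angles (about 0.04 rad of play), the nearest always within 0.18 rad to one side or the other. More than 25 N on the teeth, pressing tip on tip or twisting while locked, harms them.
- gauge: Round pressure gauge, 100 mm in diameter, dial facing straight up, its rim 98 mm above the table, white dial with black scale and a steel rim, 145 mm to the y side of the knob's axis. Origin at table level under its centre.
- gauge_centre (a point): Centre of the gauge's dial, the needle's pivot, at the height of the needle.
- needle_tip (a point): Tip of the gauge's black needle, 38 mm from the centre. Seen from above it turns clockwise, with rising pressure, by 0.4 rad for each rad the knob is turned clockwise.
- tabs_mid (a point): Point midway between the two dark steel limit tabs on the gauge's rim, 38 mm from the centre, at the height of the needle: where the tip should stand. The tabs are 0.38 rad (14 mm) apart and stay put; at the start the needle is 0.3 to 0.95 rad anticlockwise of their middle.
- objective_mid (a point): Middle of a loose steel microscope objective standing on the table, 30 mm wide, 47 mm tall. Leave alone.
- post_holder_mid (a point): Middle of a loose dark post holder with a steel post, 31 mm wide, 77 mm tall, standing. Leave alone.
- screw_tray_mid (a point): Middle of a loose grey plastic screw tray, 90 x 60 x 22 mm. Leave alone.

How it is judged:
On the way, in this order (a step that is already met when the one before it is completed fails the run):
1. the knob is pulled up out of its lock (value of joint knob_lift above 0.005 m), for 0.2 s.
2. the needle is brought between the tabs (distance between needle_tip and tabs_mid below 0.0055 m), for 0.2 s.
At the end, for the whole second after the job is handed in: The knob is pushed home (within 1.5 mm of its lowest position, teeth meshed), and the tip of the needle stands within 5.5 mm of the middle between the two tabs (value of joint knob_lift below 0.0015 m and distance between needle_tip and tabs_mid below 0.0055 m); the robot touches nothing.
It fails at once if the locking teeth are forced: more than 25 N between the knob's teeth and the fixed ring (contact force between knob and ring above 25 N).
It fails at once if the gauge is pushed with more than 5 N (contact force between anything else and gauge above 5 N).
It fails at once if a loose part is moved by more than 15 mm (distance of any of objective_mid, post_holder_mid, screw_tray_mid from where it was at the start of the episode above 0.015 m).
It also fails if it takes over 64 s, if anything falls off the work surface, if the arm or the gripper's body presses on something with over 40 N, if the wrist force passes 120 N, or if a joint passes its speed limit or range.

## Robot

A 6-joint arm with a two-finger parallel gripper is mounted at the origin on the work surface. World frame = base frame: x ahead of the robot, y to its left, z up, the work surface at z = 0. Lengths are in m, angles in rad, forces in N, time in s.
With the tool pointing down it reaches from about 0.375 to 0.9 m from the base axis. Payload 3.1 kg.
Tool frame: the origin (TCP) lies midway between the tips of the shut fingers; the grasp point (between the pads) lies 19 mm behind it (pinch_z is the distance from the TCP to the grasp point, in m); y points along the fingers, z is the direction in which the jaws open and shut, and the axes are right-handed (so a half turn about y gives the same grasp; the last joint's range is limited). The gripper opens to 87 mm and grips with 3 to 60 N. Pads are 19 mm wide; open, the fingers measure 117 mm over their backs; the gripper's body (75 mm by 190 mm) begins 51 mm behind the grasp point.
Start: joints at [-1.446, 0.527, 1.433, -0, 1.181, -0.178], TCP at [0.187, -0.596, 0.183] pointing down, gripper open.
Joint ranges: [-3.08, 3.08], [-0.75, 2.2], [0.22, 2.44], [-1.43, 4.57], [0, 2.65], [-2.85, 2.85]. Speed limits (rad/s): [2.79, 2.79, 3.14, 3.14, 3.14, 3.14].

## Interface

Orientations are given as a unit quaternion [x, y, z, w].
In Python, from rig import * gives the robot as it stands.
- The arm moves only by the tool drive_tool, never from a script. Its argument "plan" is a list of rows, each a list of 7 numbers: the shift along the tool's x, y, z in mm, then the turn, a rotation vector about the tool's x, y, z in degrees, then the finger opening in mm, from 0 to 87. A call has 1 to 10 rows; each row is the pose to reach, as a shift and turn from the pose commanded when the call began, along the tool's axes at that moment; what a row does not reach only later rows make up. A row lasts 1/10 s, in which the tool goes at most 50 mm and 8.59 degrees, less where a joint would pass 70% of its speed; a pose out of reach is approached as far as the arm can. A call with a gripper value outside its range is refused whole. The fingers move at their own pace and stop on an object; "newtons" is the grip in N (left out, the last holds). Time passes only in rows, so rows that repeat a pose let the fingers close. It gives the time, the measured TCP pose, the force and the opening at its end, in the units of the state.
- get_obs(): the state, without advancing time (a new reading comes with each control period).
- camera(name): name is "scene" or "top" or "wrist"; returns the picture (400x640x3 uint8, blue, green, red); there is no depth.
- get_calibration(name): a dict with "fx", "fy", "cx", "cy" (pixels), "origin" and "rotation" of the camera in the world; the wrist camera has in their place "tool_from_camera" (4x4, takes a point from camera to tool coordinates, whose origin is the TCP and whose axes are the tool frame's). Camera axes: x right, y down, z forward; pixel columns grow to the right and rows downward; lengths in m; the calibration is good to about 2 mm. The wrist camera is an equidistant fisheye: a pixel r from the principal point sees the ray r / f radians off the axis. A picture is of the moment at which its call begins: read the wrist's pose just before it. get_calibration takes no time and is no camera call.
- hand_in(): hands the job in, once; it reports no verdict.
Trained networks look in the newest picture that a camera, given by its name, has taken for a name from the list of things; names that differ only in an ending like _2 or _b are one class to them, and where a whole thing is asked for, a point or a joint stands for the part that bears it (a point fixed in the world has none). Each returns a list of dicts, best first, with "conf" (0 to 1); they miss things now and then, are a little off and sometimes report something else, mostly with a low value. They report only what shows in the picture. A call takes as long as a camera call.
- spot_in(camera, target): "location" ([column, row] in pixels, amid what is visible of it).
- mark_of(camera, target): "location" ([column, row] in pixels: a listed point, or the origin of a listed thing).
The state is a dict: "time": time; "q": joint angles; "joint_velocities": joint speeds; "joint_torque": joint torques, N m; "position": TCP position; "tool_rot": TCP orientation; "ft_force": force on the tool from outside, world axes, zero at the start; "moment": the same for the moment, N m; "grip_width": finger opening in m.
Only numpy, scipy, OpenCV 4.12 (cv2) and the standard library are available. Lean on these libraries where they do the work, as an engineer would, in place of code of your own. Each camera call takes 0.05 s, during which the arm holds its last target. There are 200 camera calls.

## Working session

There is one attempt and no reset: what is moved stays moved. The work goes in short steps, Python scripts to look and compute and a tool call to move; the robot and the scene stay as the last step left them, time stands still between calls to the robot, and variables do not carry over. Pictures are saved under pics/ and viewed, about 8 in all and at most 12, crops included, and the job is handed in when it is done.

Besides the shell and the picture viewer there is one more tool, called as name(argument=value, ...) on one line, values as JSON. drive_tool: Moves the arm, as the interface text tells. Its arguments: {"type":"object","properties":{"plan":{"type":"array","items":{"type":"array","items":{"type":"number"}}},"newtons":{"type":"number"}},"required":["plan"]}

```bash
mkdir -p pics; ls; cat > h.py <<'E'
from rig import *
import numpy as np, cv2
from scipy.spatial.transform import Rotation as R
def ray(name,px,obs=None):
    c=get_calibration(name); u=(px[0]-c["cx"])/c["fx"]; v=(px[1]-c["cy"])/c["fy"]
    if name=="wrist":
        r=np.hypot(u,v); s=np.sin(r)/r if r>1e-9 else 1
        d=np.array([u*s,v*s,np.cos(r)]); T=np.array(c["tool_from_camera"])
        A=R.from_quat(obs["tool_rot"]).as_matrix()
        return A@T[:3,3]+np.array(obs["position"]), A@T[:3,:3]@d
    d=np.array(c["rotation"])@np.array([u,v,1.]); return np.array(c["origin"]),d/np.linalg.norm(d)
def tri(rays):
    A=0;b=0
    for o,d in rays:
        P=np.eye(3)-np.outer(d,d); A=A+P; b=b+P@o
    x=np.linalg.solve(A,b); return x,[np.linalg.norm(np.cross(x-o,d)) for o,d in rays]
def atz(r,z): o,d=r; return o+d*(z-o[2])/d[2]
E
cat > a.py <<'E'
from h import *
o=get_obs(); print({k:np.round(v,3) for k,v in o.items()})
ims={}
for n in ["scene","top","wrist"]: ims[n]=camera(n); cv2.imwrite(f"pics/{n}0.png",ims[n])
for t in ["knob_grip","gauge_centre","needle_tip","tabs_mid","objective_mid","post_holder_mid","screw_tray_mid","regulator"]:
    rs=[]
    for n in ["scene","top"]:
        m=mark_of(n,t)
        if m: print(t,n,np.round(m[0]["location"],1),round(m[0]["conf"],2)); rs.append(ray(n,m[0]["location"]))
    if len(rs)==2: print("   ",np.round(tri(rs)[0],4),np.round(tri(rs)[1],4))
cv2.imwrite("pics/a.png",cv2.resize(np.vstack([ims["scene"],ims["top"]]),(480,600),interpolation=cv2.INTER_AREA))
E
python3 a.py
```

```text
pics
{'time': np.float64(0.0), 'q': array([-1.446,  0.528,  1.434, -0.   ,  1.181, -0.179]), 'joint_velocities': array([ 0.002,  0.002, -0.   , -0.001, -0.001,  0.001]), 'joint_torque': array([  0.   , -44.005, -17.659,   0.063,   0.058,  -0.   ]), 'position': array([ 0.187, -0.596,  0.182]), 'tool_rot': array([-0.107,  0.7  , -0.698,  0.107]), 'ft_force': array([ 0.306,  0.435, -0.549]), 'moment': array([ 0.015,  0.02 , -0.052]), 'grip_width': np.float64(0.087)}
knob_grip top [447.3 234.1] 0.94Traceback (most recent call last):
  File "a.py", line 9, in <module>
    if m: print(t,n,np.round(m[0]["location"],1),round(m[0]["conf"],2)); rs.append(ray(n,m[0]["location"]))
                                                                                   ~~~^^^^^^^^^^^^^^^^^^^^
  File "h.py", line 11, in ray
    d=np.array(c["rotation"])@np.array([u,v,1.]); return np.array(c["origin"]),d/np.linalg.norm(d)
      ~~~~~~~~~~~~~~~~~~~~~~~^~~~~~~~~~~~~~~~~~~
ValueError: matmul: Input operand 1 has a mismatch in its core dimension 0, with gufunc signature (n?,k),(k,m?)->(n?,m?) (size 3 is different from 4)
```

```bash
sed -i 's/d=np.array(c\["rotation"\])@/d=R.from_quat(c["rotation"]).as_matrix()@/' h.py; python3 a.py | tail -n +2; python3 -c "
from h import *
for n in ['scene','top','wrist']: print(get_calibration(n))"
```

```text
-0.0000e+00]), 'position': array([ 0.187, -0.596,  0.182]), 'tool_rot': array([-0.107,  0.699, -0.699,  0.107]), 'ft_force': array([0.286, 0.684, 0.114]), 'moment': array([ 0.031,  0.028, -0.009]), 'grip_width': np.float64(0.087)}
knob_grip scene [195.5 260. ] 0.57
knob_grip top [447.9 233.4] 0.6
    [ 0.4777 -0.1712  0.1272] [0.0001 0.0001]
gauge_centre scene [226.9 204.1] 0.97
gauge_centre top [375.4 268.6] 0.61
    [ 0.4134 -0.0397  0.1033] [0.0018 0.0018]
needle_tip top [389.9 286.4] 0.54
tabs_mid scene [217.7 198.3] 0.61
tabs_mid top [375.1 289.1] 0.59
    [ 0.3768 -0.0361  0.0916] [0.002 0.002]
objective_mid scene [162.2 262.6] 0.88
objective_mid top [437.7 293.6] 0.47
    [ 0.3576 -0.1745  0.0213] [0.0003 0.0003]
post_holder_mid scene [251.  324.2] 0.71
post_holder_mid top [429.7 185.9] 0.61
    [ 0.5833 -0.1686  0.0311] [0. 0.]
screw_tray_mid scene [286.7 267. ] 0.87
screw_tray_mid top [372.3 205.1] 0.62
    [ 0.5479 -0.0433  0.0231] [0.0035 0.0035]
regulator scene [206.6 296.8] 0.83
regulator top [430.5 236.7] 0.65
    [ 0.4746 -0.1704  0.0122] [0.0018 0.0018]
{'fx': 517.680
[... 218 characters left out ...]
}
{'fx': 374.11212624469744, 'fy': 374.11212624469744, 'cx': 318.49518887875803, 'cy': 199.1985136191809, 'origin': array([0.45030805, 0.04376331, 0.82794388]), 'rotation': array([-0.6984847 ,  0.71218408, -0.03616159,  0.0600441 ])}
{'fx': 309.70691628693146, 'fy': 309.70691628693146, 'cx': 323.69460730921804, 'cy': 194.72050417028603, 'tool_from_camera': array([[-4.81391820e-04,  9.59737330e-01,  2.80898603e-01,
        -7.65116366e-02],
       [-7.08868752e-04, -2.80898893e-01,  9.59737104e-01,
        -2.02753298e-01],
       [ 9.99999633e-01,  2.62889349e-04,  8.15550232e-04,
         7.55384790e-06],
       [ 0.00000000e+00,  0.00000000e+00,  0.00000000e+00,
         1.00000000e+00]])}
```

View pics/a.png

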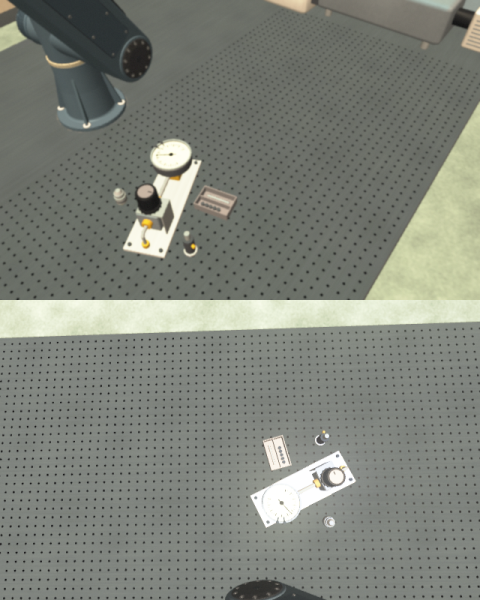

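```bash
cat >> h.py <<'E'
def delta(p,az):  # tool-frame shift (mm) and rotvec (deg) to p with tool z at azimuth az, tool down
    o=get_obs(); A=R.from_quat(o["tool_rot"])
    z=np.array([np.cos(az),np.sin(az),0]); y=np.array([0,0,-1.]); x=np.cross(y,z)
    B=R.from_matrix(np.c_[x,y,z])
    return np.round(A.inv().apply(np.array(p)-o["position"])*1e3,1), np.round((A.inv()*B).as_rotvec(degrees=True),2)
E
python3 -c "
from h import *
print(delta([.4777,-.1712,.25],-.344))"
```

```text
(array([-404.6,  -67.3, -318.7]), array([ -0.  , -52.88,   0.  ]))
```

drive_tool(plan=[[-40,-7,-32,0,-5.3,0,87],[-80,-14,-64,0,-10.6,0,87],[-120,-20,-96,0,-16,0,87],[-160,-27,-128,0,-21,0,87],[-200,-34,-160,0,-26.5,0,87],[-240,-40,-192,0,-32,0,87],[-280,-47,-224,0,-37,0,87],[-320,-54,-255,0,-42,0,87],[-360,-60,-287,0,-47.5,0,87],[-405,-67,-319,0,-53,0,87]])

```text
time: 2.2
position: [0.467, -0.1848, 0.2478]
tool_rot: [0.409, -0.577, 0.577, -0.409]
ft_force: [0.9, -0.9, 0.1]
grip_width: 0.0872
```

drive_tool(plan=[[0,0,0,0,0,0,87],[0,0,0,0,0,0,87],[0,0,0,0,0,0,87]])

```text
time: 2.5
position: [0.4656, -0.1874, 0.247]
tool_rot: [-0.408, 0.578, -0.578, 0.407]
ft_force: [-0.5, -0.2, -0.2]
grip_width: 0.0869
```

```bash
cat > b.py <<'E'
from h import *
import sys
tag=sys.argv[1]
o=get_obs(); print(np.round(o["position"],4),np.round(o["q"],3),np.round(o["ft_force"],1))
im=camera("wrist"); cv2.imwrite(f"pics/w{tag}.png",im)
P={}
for t,z in [("knob_grip",.120),("gauge_centre",.095),("needle_tip",.095),("tabs_mid",.095)]:
    m=mark_of("wrist",t)
    for k in m[:2]:
        print(t,np.round(k["location"],1),round(k["conf"],2),np.round(atz(ray("wrist",k["location"],o),z),4))
    if m: P[t]=atz(ray("wrist",m[0]["location"],o),z)
if len(P)>=3 and "tabs_mid" in P:
    a=lambda k:np.arctan2(*(P[k]-P["gauge_centre"])[1::-1])
    print("needle to go cw (rad)", (a("needle_tip")-a("tabs_mid")+np.pi)%(2*np.pi)-np.pi, "dist mm",1e3*np.linalg.norm(P["needle_tip"]-P["tabs_mid"]))
E
python3 b.py 1
```

```text
[ 0.4656 -0.1874  0.247 ] [-6.050e-01  2.840e-01  1.652e+00 -1.000e-03  1.206e+00 -2.620e-01] [-0.5 -0.2 -0.2]
knob_grip [328.1 162.4] 0.59 [ 0.4753 -0.1735  0.12  ]
knob_grip [233.4  71.1] 0.45 [ 0.4138 -0.0434  0.12  ]
gauge_centre [236.   71.5] 0.68 [ 0.4106 -0.0398  0.095 ]
needle_tip [236.   72.2] 0.54 [ 0.4104 -0.0405  0.095 ]
needle_tip [220.1  98.5] 0.52 [ 0.3814 -0.0619  0.095 ]
tabs_mid [207.3  81.3] 0.45 [ 0.3738 -0.036   0.095 ]
needle to go cw (rad) 1.3251883740327628 dist mm 36.84781823258095
```

View pics/w1.png

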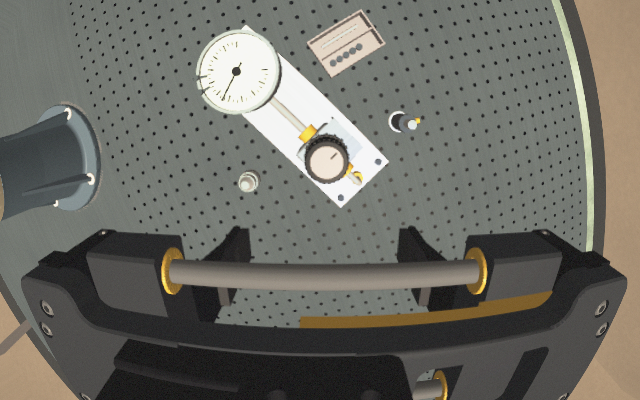

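```bash
python3 -c "
import cv2
i=cv2.imread('pics/w1.png')[20:125,175:345]; cv2.imwrite('pics/c1.png',cv2.resize(i,None,fx=4.7,fy=4.7,interpolation=cv2.INTER_CUBIC))"
```

```text
(no output)
```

View pics/c1.png

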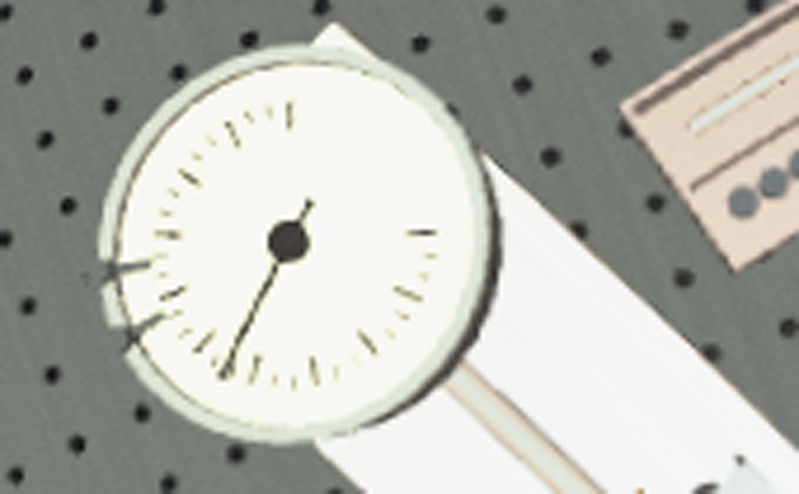

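```bash
python3 -c "
from h import *
o=get_obs()
f=lambda p:atz(ray('wrist',p,o),.095)
c=f((236.3,71.3))
a=[np.arctan2(*(f(p)-c)[1::-1])%(2*np.pi) for p in [(222.7,99.8),(206.9,76.4),(209.7,87.4)]]
print(c,a,a[0]-(a[1]+a[2])/2,[1e3*np.linalg.norm(f(p)-c) for p in [(222.7,99.8),(206.9,76.4),(209.7,87.4)]])
rs=[ray('scene',(195.5,260)),ray('top',(447.6,233.8)),ray('wrist',(328.1,162.4),o)]
print(tri(rs)); print(delta([.4765,-.1722,.15],-.25))
"
```

```text
[ 0.41125178 -0.03998586  0.095     ] [np.float64(3.882531073737739), np.float64(2.8799410064997564), np.float64(3.260068114215543)] 0.8125265133800892 [np.float64(36.94137975928455), np.float64(36.91388091131148), np.float64(37.298583163414214)]
(array([ 0.47654222, -0.17146888,  0.12635987]), [np.float64(0.000883886654839407), np.float64(0.0007041337248987151), np.float64(0.0015866193259789461)])
(array([-18.4,  97. ,   5. ]), array([ 0.02, -5.42, -0.  ]))
```

```bash
python3 -c "
from h import *
print(delta([.4765,-.1718,.16],-.344))
"
```

```text
(array([-18.8,  87. ,   4.9]), array([ 0.02, -0.03, -0.  ]))
```

drive_tool(plan=[[-6,20,2,0,0,0,87],[-12,45,3,0,0,0,87],[-19,70,5,0,0,0,87],[-19,87,5,0,0,0,87],[-19,87,5,0,0,0,87],[-19,87,5,0,0,0,87],[-19,87,5,0,0,0,87]])

```text
time: 3.45
position: [0.478, -0.1714, 0.1612]
tool_rot: [0.407, -0.577, 0.579, -0.408]
ft_force: [0.8, -0.5, -0.2]
grip_width: 0.0871
```

```bash
python3 b.py 2; python3 -c "
from h import *
print(delta([.4765,-.1718,.102],-.344))"
```

```text
[ 0.478  -0.1714  0.1612] [-0.565  0.4    1.748 -0.     0.991 -0.222] [ 0.8 -0.5 -0.2]
knob_grip [321.8 203.3] 0.6 [ 0.4755 -0.1729  0.12  ]
knob_grip [322.8 170.4] 0.37 [ 0.4857 -0.147   0.12  ]
gauge_centre [319.4 203. ] 0.65 [ 0.4708 -0.1795  0.095 ]
needle_tip [186.4 117.4] 0.76 [ 0.3833 -0.0614  0.095 ]
needle_tip [230. 213.] 0.35 [ 0.3871 -0.1605  0.095 ]
tabs_mid [166.8  98. ] 0.48 [ 0.3711 -0.0359  0.095 ]
needle to go cw (rad) 0.03056040343106181 dist mm 28.333782107772365
(array([ 1.3, 58.9, -0.9]), array([-0.09,  0.11,  0.02]))
```

View pics/w2.png

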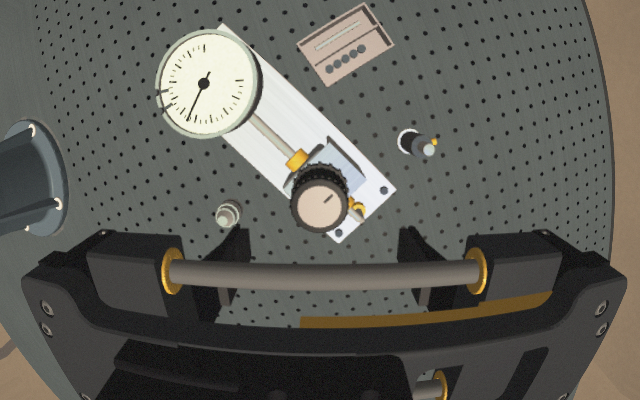

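```bash
python3 -c "
from h import *
o=get_obs()
print(atz(ray('wrist',(320,205),o),.135))
o1=dict(o); o1['position']=np.array([.4656,-.1874,.247])
r=[ray('wrist',(321.8,203.3),o),ray('wrist',(328.1,162.4),o1),ray('scene',(195.5,260)),ray('top',(447.6,233.8))]
print(tri(r[:2]),tri(r))"
```

```text
[ 0.47514224 -0.16844047  0.135     ]
(array([ 0.47475123, -0.17468654,  0.11236029]), [np.float64(0.00042729398322994075), np.float64(0.0004272939832299516)]) (array([ 0.47634211, -0.17112105,  0.12588254]), [np.float64(0.0008529735261689403), np.float64(0.0014594618854539198), np.float64(0.0006661672113884053), np.float64(0.0006426621147299343)])
```

drive_tool(plan=[[0,15,-1,0,0,0,87],[1,30,-2,0,0,0,87],[1,42,-2,0,0,0,87],[1,52,-2,0,0,0,87],[1,58,-2,0,0,0,87],[1,58,-2,0,0,0,87],[1,58,-2,0,0,0,87]])

```text
time: 4.4
position: [0.4754, -0.1709, 0.1024]
tool_rot: [0.408, -0.578, 0.578, -0.408]
ft_force: [-0.5, 0.5, 1.0]
grip_width: 0.0868
```

drive_tool(plan=[[0,0,0,0,0,0,60],[0,0,0,0,0,0,50],[0,0,0,0,0,0,30],[0,0,0,0,0,0,30],[0,0,0,0,0,0,30],[0,0,0,0,0,0,30],[0,0,0,0,0,0,30],[0,0,0,0,0,0,30]], newtons=25)

```text
time: 5.2
position: [0.4751, -0.1707, 0.1021]
tool_rot: [-0.408, 0.578, -0.578, 0.408]
ft_force: [-0.0, 0.3, 0.4]
grip_width: 0.0335
```

```bash
python3 -c "
from h import *
o=get_obs()
for k in ['position','q','ft_force','moment','grip_width']: print(k,np.round(o[k],4))"
```

```text
position [ 0.4751 -0.1707  0.1021]
q [-0.5667  0.4888  1.8103 -0.      0.8426 -0.2247]
ft_force [-0.0265  0.3034  0.3737]
moment [-0.0213 -0.0794 -0.1009]
grip_width 0.0335
```

```bash
python3 b.py 3; python3 -c "
from h import *
print(get_obs()['grip_width']);cv2.imwrite('pics/s3.png',camera('scene')[130:350,80:400]); i=cv2.imread('pics/s3.png'); w=cv2.imread('pics/w3.png')
cv2.imwrite('pics/m3.png',np.vstack([cv2.resize(i,(480,300)),cv2.resize(w,(480,300))]))"
```

```text
[ 0.4751 -0.1707  0.1021] [-0.567  0.489  1.81  -0.     0.843 -0.225] [-0.   0.3  0.4]
knob_grip [325.8 228.8] 0.76 [ 0.4759 -0.1715  0.12  ]
gauge_centre [178.3  75.3] 0.62 [ 0.4116 -0.0376  0.095 ]
needle_tip [157.  123.9] 0.88 [ 0.3815 -0.0632  0.095 ]
tabs_mid [140.   92.9] 0.74 [ 0.3763 -0.0348  0.095 ]
needle to go cw (rad) 0.7834391526760847 dist mm 28.867891154507774
0.03008962917316719
```

View pics/m3.png

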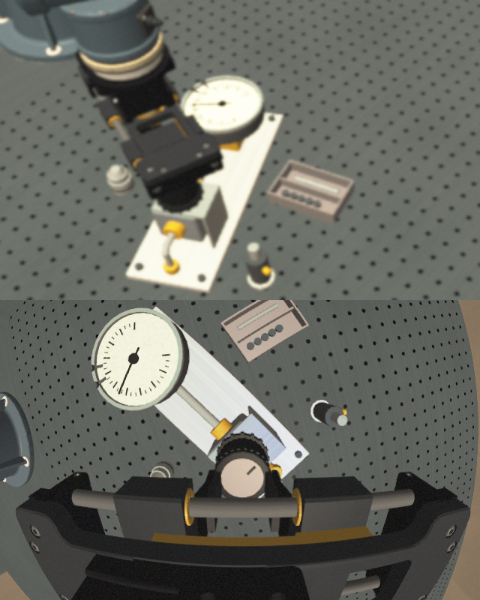

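```bash
python3 -c "
import cv2
i=cv2.imread('pics/w3.png')[160:300,220:430]; cv2.imwrite('pics/c3.png',cv2.resize(i,None,fx=3.8,fy=3.8,interpolation=cv2.INTER_CUBIC))
from h import *
c=get_calibration('wrist');T=np.linalg.inv(c['tool_from_camera'])
def pr(p):
    q=T@np.r_[p,1]; th=np.arctan2(np.hypot(q[0],q[1]),q[2]); d=q[:2]/np.hypot(q[0],q[1]); return np.array([c['cx'],c['cy']])+c['fx']*th*d
for z in [-.0435,-.023,-.015,.015,.023,.0435]:
  for y in [0,-.019,-.033]: print(z,y,(np.round(pr([-.0095,y,z])),np.round(pr([.0095,y,z]))))
"
```

```text
-0.0435 0 (array([262., 205.]), array([264., 230.]))
-0.0435 -0.019 (array([256., 215.]), array([259., 242.]))
-0.0435 -0.033 (array([252., 223.]), array([254., 251.]))
-0.023 0 (array([291., 205.]), array([292., 231.]))
-0.023 -0.019 (array([288., 215.]), array([289., 242.]))
-0.023 -0.033 (array([285., 223.]), array([287., 252.]))
-0.015 0 (array([303., 206.]), array([303., 231.]))
-0.015 -0.019 (array([301., 215.]), array([301., 242.]))
-0.015 -0.033 (array([299., 223.]), array([300., 252.]))
0.015 0 (array([346., 206.]), array([345., 231.]))
0.015 -0.019 (array([348., 215.]), array([347., 242.]))
0.015 -0.033 (array([350., 223.]), array([349., 252.]))
0.023 0 (array([357., 206.]), array([356., 231.]))
0.023 -0.019 (array([361., 215.]), array([359., 242.]))
0.023 -0.033 (array([363., 223.]), array([362., 252.]))
0.0435 0 (array([386., 205.]), array([385., 230.]))
0.0435 -0.019 (array([392., 215.]), array([390., 242.]))
0.0435 -0.033 (array([397., 223.]), array([394., 251.]))
```

View pics/c3.png

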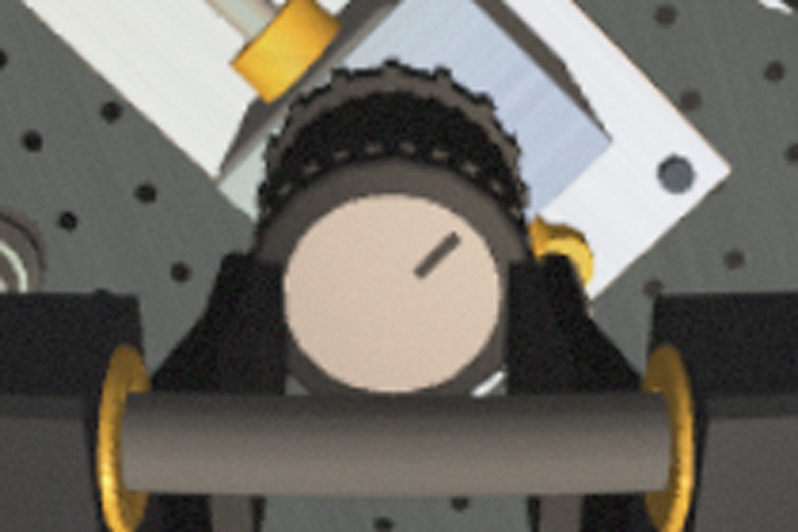

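drive_tool(plan=[[0,0,0,0,0,0,20],[0,0,0,0,0,0,20],[0,0,0,0,0,0,20],[0,0,0,0,0,0,20]], newtons=25)

```text
time: 5.9
position: [0.4751, -0.1708, 0.1022]
tool_rot: [0.408, -0.578, 0.578, -0.408]
ft_force: [-0.2, -0.5, -1.1]
grip_width: 0.0201
```

```bash
python3 b.py 4; python3 -c "
import cv2
i=cv2.imread('pics/w4.png')[160:300,220:430]; cv2.imwrite('pics/c4.png',cv2.resize(i,None,fx=3.8,fy=3.8,interpolation=cv2.INTER_CUBIC))"
```

```text
[ 0.4751 -0.1708  0.1022] [-0.567  0.489  1.81   0.     0.843 -0.225] [-0.2 -0.5 -1.1]
knob_grip [322.9 228.6] 0.57 [ 0.4742 -0.1707  0.12  ]
gauge_centre [177.2  78. ] 0.89 [ 0.4101 -0.039   0.095 ]
needle_tip [155.3 124.8] 0.82 [ 0.3798 -0.0632  0.095 ]
needle_tip [215.9 233.3] 0.72 [ 0.3913 -0.1577  0.095 ]
tabs_mid [138.2  95.6] 0.73 [ 0.374  -0.0359  0.095 ]
needle to go cw (rad) 0.7583813340308918 dist mm 27.85180778310734
```

View pics/c4.png

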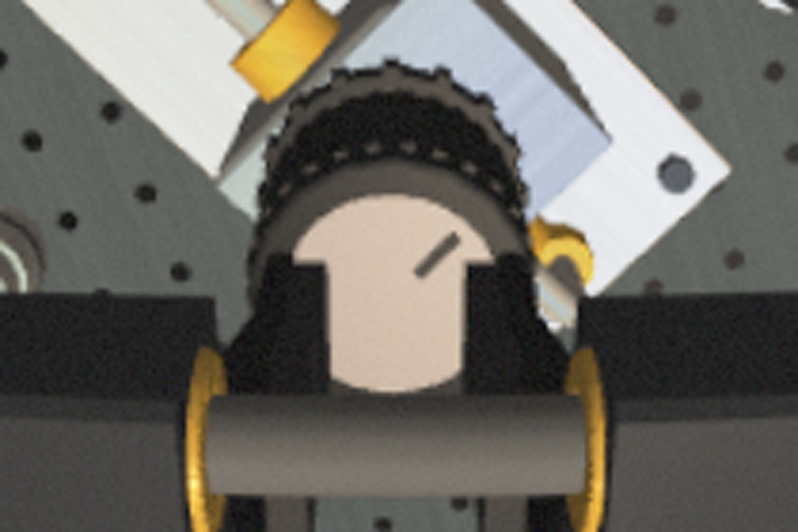

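```bash
python3 -c "
from h import *
from scipy.optimize import least_squares
c=get_calibration('wrist');T=np.linalg.inv(c['tool_from_camera'])
def pr(p):
    q=T@np.r_[p,1]; th=np.arctan2(np.hypot(q[0],q[1]),q[2]); d=q[:2]/np.hypot(q[0],q[1]); return np.array([c['cx'],c['cy']])+c['fx']*th*d
for n,lo,hi in [(1,225,425),(2,225,425),(3,270,380),(4,270,380)]:
    g=cv2.imread(f'pics/w{n}.png',0).astype(int)
    for r in [222,226,229,232,236,240,245]: 
        row=g[r,lo:hi]; d=np.where(row<45)[0]+lo
        l=d[d<324]; h=d[d>324]
        print(n,r,l[:1],l[-1:],h[:1],h[-1:])
"
```

```text
1 222 [] [] [] []
1 226 [] [] [] []
1 229 [232] [247] [400] [415]
1 232 [230] [247] [400] [418]
1 236 [226] [248] [399] [420]
1 240 [225] [248] [399] [423]
1 245 [225] [248] [399] [424]
2 222 [] [] [] []
2 226 [236] [239] [410] [411]
2 229 [232] [247] [400] [415]
2 232 [230] [247] [400] [418]
2 236 [227] [263] [399] [420]
2 240 [225] [248] [399] [423]
2 245 [225] [249] [399] [424]
3 222 [288] [288] [] []
3 226 [286] [287] [359] [359]
3 229 [278] [293] [354] [369]
3 232 [277] [293] [354] [370]
3 236 [276] [293] [354] [372]
3 240 [275] [293] [354] [373]
3 245 [272] [294] [354] [376]
4 222 [288] [289] [] []
4 226 [286] [293] [359] [359]
4 229 [285] [296] [351] [359]
4 232 [289] [304] [343] [359]
4 236 [286] [304] [343] [359]
4 240 [270] [304] [343] [379]
4 245 [270] [304] [343] [379]
```

drive_tool(plan=[[0,0,0,0,0,0,87],[0,0,0,0,0,0,87],[0,0,0,0,0,0,87],[0,0,0,0,0,0,87],[0,0,0,0,0,0,87],[0,0,0,0,0,0,87],[0,0,0,0,0,0,87],[0,0,0,0,0,0,87],[0,0,0,0,0,0,87],[0,0,0,0,0,0,87]])

```text
time: 7.15
position: [0.4751, -0.1708, 0.1022]
tool_rot: [0.408, -0.578, 0.578, -0.408]
ft_force: [-0.6, -0.4, -0.1]
grip_width: 0.0854
```

drive_tool(plan=[[0,4,1,0,0,0,87],[0,8,1,0,0,0,87],[0,12,1,0,0,0,87],[0,16,1,0,0,0,87],[0,20,1,0,0,0,87],[0,20,1,0,0,0,87],[0,20,1,0,0,0,87]])

```text
time: 7.85
position: [0.476, -0.171, 0.082]
tool_rot: [-0.408, 0.578, -0.578, 0.408]
ft_force: [-0.1, 0.3, -0.8]
grip_width: 0.0871
```

```bash
python3 b.py 5; python3 -c "
from h import *
i=camera('scene')[170:310,120:320]; w=cv2.imread('pics/w5.png')[120:320,180:460]
print([ (n,round(k['conf'],2),np.round(k['location'])) for n in ['top','scene'] for k in ((camera(n) is not None) and mark_of(n,'knob_grip')[:2])])
cv2.imwrite('pics/m5.png',np.vstack([cv2.resize(i,(420,294)),cv2.resize(w,(420,300))]))"
```

```text
[ 0.476 -0.171  0.082] [-0.566  0.524  1.824  0.     0.794 -0.224] [-0.1  0.3 -0.8]
knob_grip [323.5 243.6] 0.6 [ 0.475  -0.1722  0.12  ]
gauge_centre [164.5  73.1] 0.78 [ 0.412  -0.0375  0.095 ]
gauge_centre [356.6  27.6] 0.4 [ 0.5367 -0.0584  0.095 ]
needle_tip [142.2 127.9] 0.55 [ 0.3813 -0.0642  0.095 ]
[('top', 0.77, array([448., 234.]))]
```

View pics/m5.png

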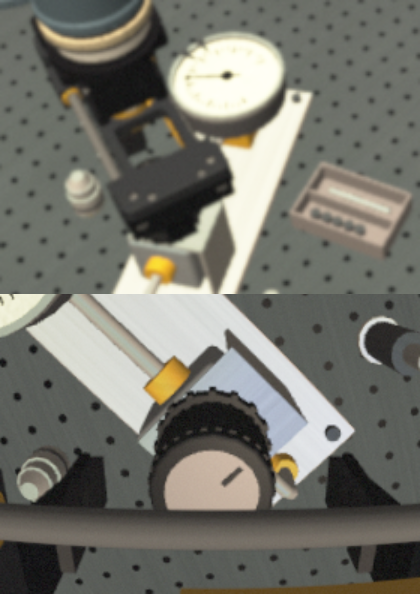

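drive_tool(plan=[[0,3,0,0,0,0,87],[0,6,0,0,0,0,87],[0,9,0,0,0,0,87],[0,12,0,0,0,0,87],[0,12,0,0,0,0,87]])

```text
time: 8.85
position: [0.4756, -0.1709, 0.0696]
tool_rot: [-0.408, 0.578, -0.577, 0.407]
ft_force: [0.9, -0.6, -0.7]
grip_width: 0.0872
```

drive_tool(plan=[[0,0,0,0,0,0,42],[0,0,0,0,0,0,42],[0,0,0,0,0,0,42],[0,0,0,0,0,0,42],[0,0,0,0,0,0,42],[0,0,0,0,0,0,42],[0,0,0,0,0,0,42],[0,0,0,0,0,0,42]], newtons=5)

```text
time: 9.65
position: [0.4748, -0.1705, 0.0701]
tool_rot: [-0.408, 0.579, -0.577, 0.407]
ft_force: [-2.2, 0.6, 3.3]
grip_width: 0.0458
```

```bash
cat > s.py <<'E'
from h import *
o=get_obs()
for k in ['time','position','q','ft_force','moment','grip_width']: print(k,np.round(o[k],4))
E
python3 s.py
```

```text
time 9.65
position [ 0.4748 -0.1705  0.0701]
q [-5.6630e-01  5.4430e-01  1.8334e+00 -5.0000e-04  7.6660e-01 -2.2440e-01]
ft_force [-2.1744  0.6098  3.3032]
moment [ 0.1052  0.5179 -0.0468]
grip_width 0.0458
```

drive_tool(plan=[[0,0,0,0,0,0,38],[0,0,0,0,0,0,38],[0,0,0,0,0,0,38],[0,0,0,0,0,0,38]], newtons=40)

```text
time: 10.05
position: [0.4749, -0.1705, 0.0701]
tool_rot: [-0.408, 0.579, -0.577, 0.407]
ft_force: [-3.9, 2.1, 5.4]
grip_width: 0.0454
```

drive_tool(plan=[[0,-1,0,0,0,0,38],[0,-2,0,0,0,0,38],[0,-3,0,0,0,0,38],[0,-4,0,0,0,0,38],[0,-5,0,0,0,0,38],[0,-6,0,0,0,0,38],[0,-6.5,0,0,0,0,38],[0,-6.5,0,0,0,0,38],[0,-6.5,0,0,0,0,38]])

```text
time: 10.95
position: [0.475, -0.1705, 0.0765]
tool_rot: [-0.408, 0.578, -0.577, 0.407]
ft_force: [-5.1, 1.1, -4.1]
grip_width: 0.0445
```

```bash
python3 s.py; python3 b.py 6
```

```text
time 10.95
position [ 0.475  -0.1705  0.0765]
q [-5.6620e-01  5.3310e-01  1.8285e+00 -2.0000e-04  7.8230e-01 -2.2430e-01]
ft_force [-5.0567  1.1336 -4.0737]
moment [ 0.2691  1.1185 -0.0029]
grip_width 0.0445
[ 0.475  -0.1705  0.0765] [-0.566  0.533  1.829 -0.     0.782 -0.224] [-5.1  1.1 -4.1]
gauge_centre [324.2 252.9] 0.61 [ 0.4691 -0.1871  0.095 ]
gauge_centre [163.7  74.8] 0.57 [ 0.4126 -0.0395  0.095 ]
needle_tip [139.2 126.4] 0.93 [ 0.3817 -0.0627  0.095 ]
tabs_mid [119.1  94.7] 0.53 [ 0.3742 -0.035   0.095 ]
needle to go cw (rad) 0.05465031455065894 dist mm 28.694492993247955
```

```bash
python3 -c "
from h import *
c=get_calibration('wrist');T=np.linalg.inv(c['tool_from_camera'])
def pr(p):
    q=T@np.r_[p,1]; th=np.arctan2(np.hypot(q[0],q[1]),q[2]); d=q[:2]/np.hypot(q[0],q[1]); return np.array([c['cx'],c['cy']])+c['fx']*th*d
K=np.array([.4757,-.1712])
for n,p in [(2,[.478,-.1714,.1612]),(3,[.4751,-.1707,.1021]),(5,[.476,-.171,.082]),(6,[.475,-.1705,.0765])]:
    i=cv2.imread(f'pics/w{n}.png'); g=i[:,:,0]
    m=((g>130)&(i[:,:,2]>170)).astype(np.uint8); nl,l,st,ce=cv2.connectedComponentsWithStats(m)
    s=[(tuple(st[k]),np.round(ce[k],1)) for k in range(1,nl) if abs(ce[k][0]-323)<25 and 180<ce[k][1]<280 and st[k][4]>300]
    A=R.from_quat(get_obs()['tool_rot']).as_matrix()
    f=lambda xy,z:np.round(pr(A.T@(np.r_[xy,z]-p)),1)
    u=A[:,0][:2]
    print(n,s,[(lift,f(K-u*.017,.135+lift)) for lift in (0,.0065)], f(K,.135))
"
```

```text
2 [((np.int32(298), np.int32(186), np.int32(43), np.int32(41), np.int32(1380)), array([318.8, 206.5])), ((np.int32(326), np.int32(208), np.int32(38), np.int32(35), np.int32(476)), array([346.6, 225.7]))] [(0, array([321.3, 186.2])), (0.0065, array([321.2, 188.4]))] [321.4 207.2]
3 [((np.int32(295), np.int32(212), np.int32(56), np.int32(51), np.int32(2205)), array([322.4, 237.1]))] [(0, array([325.5, 211.5])), (0.0065, array([325.5, 215.4]))] [325.4 238.2]
5 [((np.int32(290), np.int32(225), np.int32(62), np.int32(38), np.int32(1912)), array([320.3, 245.8]))] [(0, array([323.8, 224.4])), (0.0065, array([323.8, 229.2]))] [323.8 253.5]
6 [((np.int32(290), np.int32(234), np.int32(66), np.int32(29), np.int32(1392)), array([321.6, 250.2]))] [(0, array([326. , 228.7])), (0.0065, array([326.1, 233.9]))] [325.9 258.5]
```

drive_tool(plan=[[0,0,0,0,3,0,38],[0,0,0,0,8,0,38],[0,0,0,0,14,0,38],[0,0,0,0,20,0,38],[0,0,0,0,26,0,38],[0,0,0,0,32,0,38],[0,0,0,0,38,0,38],[0,0,0,0,44,0,38],[0,0,0,0,50,0,38],[0,0,0,0,50,0,38]])

```text
time: 12.2
position: [0.4748, -0.1699, 0.0765]
tool_rot: [-0.125, 0.697, -0.695, 0.124]
ft_force: [-6.2, 2.5, -3.5]
grip_width: 0.0453
```

```bash
python3 s.py; python3 b.py 7; python3 -c "
import cv2
w=cv2.imread('pics/w7.png')[0:300,0:420]; cv2.imwrite('pics/c7.png',cv2.resize(w,(800,571),interpolation=cv2.INTER_CUBIC))"
```

```text
time 12.2
position [ 0.4748 -0.1699  0.0765]
q [-5.660e-01  5.329e-01  1.829e+00  7.000e-04  7.829e-01  6.502e-01]
ft_force [-6.1569  2.4694 -3.5479]
moment [ 0.5174  1.0805 -0.0446]
grip_width 0.0453
[ 0.4748 -0.1699  0.0765] [-5.660e-01  5.330e-01  1.829e+00  1.000e-03  7.830e-01  6.500e-01] [-6.2  2.5 -3.5]
knob_grip [325.3 254.4] 0.61 [ 0.4697 -0.1731  0.12  ]
gauge_centre [130.2 241.6] 0.88 [ 0.4097 -0.0368  0.095 ]
gauge_centre [326.3 255.2] 0.35 [ 0.4572 -0.1785  0.095 ]
tabs_mid [127.9 274.7] 0.54 [ 0.3771 -0.0365  0.095 ]Traceback (most recent call last):
  File "b.py", line 14, in <module>
    print("needle to go cw (rad)", (a("needle_tip")-a("tabs_mid")+np.pi)%(2*np.pi)-np.pi, "dist mm",1e3*np.linalg.norm(P["needle_tip"]-P["tabs_mid"]))
                                    ~^^^^^^^^^^^^^^
  File "b.py", line 13, in <lambda>
    a=lambda k:np.arctan2(*(P[k]-P["gauge_centre"])[1::-1])
                            ~^^^
KeyError: 'needle_tip'
```

View pics/c7.png

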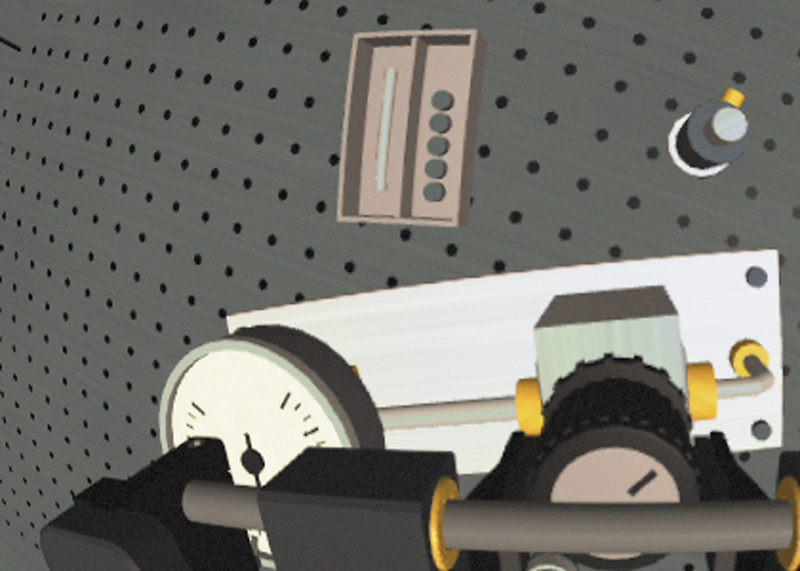

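drive_tool(plan=[[0,0,0,0,4,0,38],[0,0,0,0,11,0,38],[0,0,0,0,18,0,38],[0,0,0,0,25,0,38],[0,0,0,0,32,0,38],[0,0,0,0,39,0,38],[0,0,0,0,46,0,38],[0,0,0,0,53,0,38],[0,0,0,0,60,0,38],[0,0,0,0,65,0,38]])

```text
time: 13.45
position: [0.475, -0.1695, 0.0765]
tool_rot: [0.269, 0.654, -0.653, -0.271]
ft_force: [-5.2, 3.9, -3.2]
grip_width: 0.0453
```

drive_tool(plan=[[0,0,0,0,0,0,38],[0,0,0,0,0,0,38],[0,0,0,0,0,0,38]])

```text
time: 13.75
position: [0.475, -0.1695, 0.0765]
tool_rot: [0.268, 0.655, -0.653, -0.27]
ft_force: [-4.5, 4.2, -3.2]
grip_width: 0.0453
```

```bash
python3 s.py; python3 b.py 8; python3 -c "
import cv2
w=cv2.imread('pics/w8.png'); cv2.imwrite('pics/c8.png',w)"
```

```text
time 13.75
position [ 0.475  -0.1695  0.0765]
q [-0.5656  0.5329  1.8291  0.0019  0.7828  1.7831]
ft_force [-4.535   4.2463 -3.244 ]
moment [ 0.8045  0.8964 -0.0569]
grip_width 0.0453
[ 0.475  -0.1695  0.0765] [-0.566  0.533  1.829  0.002  0.783  1.783] [-4.5  4.2 -3.2]
knob_grip [324.1 255.4] 0.73 [ 0.4701 -0.1659  0.12  ]
gauge_centre [324.  191.3] 0.42 [ 0.4924 -0.1878  0.095 ]
```

View pics/c8.png

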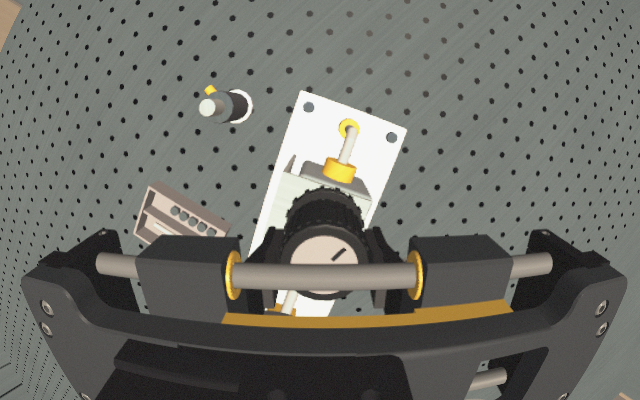

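```bash
python3 -c "
from h import *
S=camera('scene');t=camera('top');cv2.imwrite('pics/s9.png',S);cv2.imwrite('pics/t9.png',t)
for n in ['scene','top']:
  for q in ['gauge_centre','needle_tip','tabs_mid']:
    print(n,q,[(np.round(k['location'],1),round(k['conf'],2)) for k in mark_of(n,q)[:2]])
z=lambda i,c:cv2.resize(i[c[1]-36:c[1]+36,c[0]-48:c[0]+48],None,fx=8.3,fy=8.3,interpolation=cv2.INTER_CUBIC)[:, :400+396]
a=cv2.resize(S[168:240,180:276],None,fx=4.1,fy=4.1,interpolation=cv2.INTER_CUBIC);b=cv2.resize(t[232:304,327:423],None,fx=4.1,fy=4.1,interpolation=cv2.INTER_CUBIC)
cv2.imwrite('pics/c9.png',np.hstack([a,b]))"
```

```text
scene gauge_centre [(array([226.4, 205.6]), 0.64)]
scene needle_tip []
scene tabs_mid []
top gauge_centre [(array([375. , 269.4]), 0.83)]
top needle_tip []
top tabs_mid [(array([374.2, 289.7]), 0.36)]
```

View pics/c9.png

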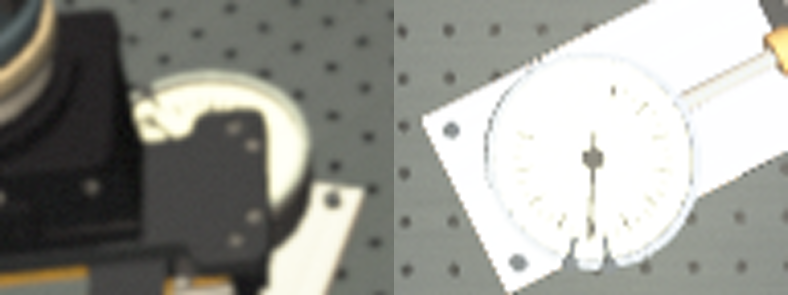

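drive_tool(plan=[[0,0.5,0,0,0,0,38],[0,1,0,0,0,0,38],[0,1.5,0,0,0,0,38],[0,2,0,0,0,0,38],[0,2.5,0,0,0,0,38],[0,2.5,0,0,0,0,38],[0,2.5,0,0,0,0,38]])

```text
time: 15.1
position: [0.4751, -0.1696, 0.0748]
tool_rot: [0.268, 0.655, -0.654, -0.269]
ft_force: [-6.8, 5.0, 2.9]
grip_width: 0.0454
```

drive_tool(plan=[[0,0.3,0,0,0,0,38],[0,0.6,0,0,0,0,38],[0,0.6,0,0,0,0,38]])

```text
time: 15.4
position: [0.4751, -0.1696, 0.0742]
tool_rot: [0.268, 0.655, -0.654, -0.269]
ft_force: [-6.1, 3.3, 1.9]
grip_width: 0.0453
```

drive_tool(plan=[[0,0.2,0,0,0,0,38],[0,0.4,0,0,0,0,38],[0,0.4,0,0,0,0,38]])

```text
time: 15.7
position: [0.4751, -0.1696, 0.0738]
tool_rot: [0.268, 0.655, -0.654, -0.269]
ft_force: [-6.9, 5.0, 3.8]
grip_width: 0.0449
```

drive_tool(plan=[[0,0.2,0,0,0,0,38],[0,0.4,0,0,0,0,38],[0,0.4,0,0,0,0,38]])

```text
time: 16.0
position: [0.4751, -0.1696, 0.0735]
tool_rot: [0.268, 0.655, -0.654, -0.269]
ft_force: [-6.2, 4.6, 3.6]
grip_width: 0.0454
```

drive_tool(plan=[[0,0.2,0,0,0,0,38],[0,0.4,0,0,0,0,38],[0,0.4,0,0,0,0,38]])

```text
time: 16.3
position: [0.4751, -0.1696, 0.0732]
tool_rot: [0.268, 0.655, -0.654, -0.269]
ft_force: [-6.3, 4.8, 3.3]
grip_width: 0.0453
```

drive_tool(plan=[[0,0.2,0,0,0,0,38],[0,0.4,0,0,0,0,38],[0,0.4,0,0,0,0,38]])

```text
time: 16.6
position: [0.4751, -0.1696, 0.073]
tool_rot: [0.268, 0.655, -0.654, -0.269]
ft_force: [-6.5, 4.9, 5.8]
grip_width: 0.045
```

drive_tool(plan=[[0,0.2,0,0,0,0,38],[0,0.4,0,0,0,0,38],[0,0.4,0,0,0,0,38]])

```text
time: 16.9
position: [0.4752, -0.1696, 0.0729]
tool_rot: [0.268, 0.655, -0.654, -0.269]
ft_force: [-7.2, 5.7, 7.6]
grip_width: 0.0456
```

drive_tool(plan=[[0,0.2,0,0,0.7,0,38],[0,0.2,0,0,1.4,0,38],[0,0.2,0,0,2,0,38],[0,0.2,0,0,2,0,38]])

```text
time: 17.3
position: [0.4753, -0.1696, 0.0728]
tool_rot: [0.279, 0.65, -0.649, -0.28]
ft_force: [-6.1, 4.6, 8.6]
grip_width: 0.0452
```

drive_tool(plan=[[0,0,0,0,0.5,0,38],[0,0,0,0,1,0,38],[0,0,0,0,1.5,0,38],[0,0,0,0,1.5,0,38]])

```text
time: 17.7
position: [0.4752, -0.1696, 0.0727]
tool_rot: [0.287, 0.646, -0.645, -0.289]
ft_force: [-6.2, 5.7, 8.4]
grip_width: 0.0452
```

drive_tool(plan=[[0,0,0,0,0.5,0,38],[0,0,0,0,1,0,38],[0,0,0,0,1.5,0,38],[0,0,0,0,1.5,0,38]])

```text
time: 18.1
position: [0.4752, -0.1696, 0.0726]
tool_rot: [0.296, 0.642, -0.641, -0.297]
ft_force: [-6.4, 5.6, 8.4]
grip_width: 0.0453
```

```bash
python3 s.py
```

```text
time 18.1
position [ 0.4752 -0.1696  0.0726]
q [-5.6530e-01  5.3970e-01  1.8321e+00  1.5000e-03  7.7190e-01  1.8699e+00]
ft_force [-6.3774  5.5987  8.3609]
moment [1.0451 1.2846 0.1375]
grip_width 0.0453
```

drive_tool(plan=[[0,0,0,0,0.5,0,38],[0,0,0,0,1,0,38],[0,0,0,0,1.5,0,38],[0,0,0,0,1.5,0,38]])

```text
time: 18.5
position: [0.4751, -0.1696, 0.0725]
tool_rot: [0.304, 0.638, -0.638, -0.306]
ft_force: [-7.9, 5.2, 6.9]
grip_width: 0.0451
```

drive_tool(plan=[[0,0,0,0,0.5,0,38],[0,0,0,0,1,0,38],[0,0,0,0,1.5,0,38],[0,0,0,0,1.5,0,38]])

```text
time: 18.9
position: [0.4751, -0.1696, 0.0725]
tool_rot: [0.312, 0.634, -0.634, -0.314]
ft_force: [-7.3, 5.2, 6.8]
grip_width: 0.0452
```

drive_tool(plan=[[0,0.2,0,0,0.5,0,38],[0,0.2,0,0,1,0,38],[0,0.2,0,0,1.5,0,38],[0,0.2,0,0,1.5,0,38]])

```text
time: 19.3
position: [0.4751, -0.1696, 0.0725]
tool_rot: [0.321, 0.63, -0.629, -0.322]
ft_force: [-6.3, 5.4, 8.3]
grip_width: 0.0452
```

drive_tool(plan=[[0,0,0,0,0.5,0,38],[0,0,0,0,1,0,38],[0,0,0,0,1.5,0,38],[0,0,0,0,1.5,0,38]])

```text
time: 19.7
position: [0.4752, -0.1697, 0.0725]
tool_rot: [0.329, 0.626, -0.625, -0.33]
ft_force: [-5.9, 5.5, 7.4]
grip_width: 0.0453
```

```bash
python3 s.py; python3 b.py 10 | head -3; python3 -c "
import cv2,numpy as np
for n in (8,10):
    i=cv2.imread(f'pics/w{n}.png'); m=((i[:,:,0]>130)&(i[:,:,2]>170)).astype(np.uint8); nl,l,st,ce=cv2.connectedComponentsWithStats(m)
    print(n,[tuple(map(int,st[k])) for k in range(1,nl) if abs(ce[k][0]-323)<25 and 220<ce[k][1]<280 and st[k][4]>300])
    s=i[228:268,285:365,2]; d=((s<100)&(l[228:268,285:365]==0)).astype(np.uint8)
w=np.hstack([cv2.imread(f'pics/w{n}.png')[215:275,270:370] for n in (8,10)])
cv2.imwrite('pics/c10.png',cv2.resize(w,None,fx=4,fy=4,interpolation=cv2.INTER_CUBIC))"
```

```text
time 19.7
position [ 0.4752 -0.1697  0.0725]
q [-5.6530e-01  5.3990e-01  1.8322e+00  1.2000e-03  7.7150e-01  1.9743e+00]
ft_force [-5.9245  5.4949  7.4049]
moment [1.06   1.3137 0.1776]
grip_width 0.0453
[ 0.4752 -0.1697  0.0725] [-5.650e-01  5.400e-01  1.832e+00  1.000e-03  7.720e-01  1.974e+00] [-5.9  5.5  7.4]
knob_grip [327.4 253.2] 0.69 [ 0.4716 -0.1692  0.12  ]
8 [(291, 236, 67, 28, 1372)]
10 [(291, 237, 67, 27, 1338)]
```

```bash
cat > mk.py <<'E'
import cv2,numpy as np,sys
for n in sys.argv[1:]:
    i=cv2.imread(f'pics/w{n}.png'); m=((i[:,:,0]>130)&(i[:,:,2]>170)).astype(np.uint8); nl,l,st,ce=cv2.connectedComponentsWithStats(m)
    k=[k for k in range(1,nl) if abs(ce[k][0]-323)<25 and 195<ce[k][1]<280 and st[k][4]>300]
    k=max(k,key=lambda k:st[k][4])
    hull=np.zeros_like(m); c,_=cv2.findContours((l==k).astype(np.uint8),0,2); cv2.fillConvexPoly(hull,cv2.convexHull(max(c,key=len)),1)
    hull=cv2.erode(hull,np.ones((3,3)))
    w=np.clip(200-i[:,:,2].astype(float),0,None)*hull; w[w<40]=0
    y,x=np.nonzero(w); ww=w[y,x]; mx,my=np.average(x,weights=ww),np.average(y,weights=ww)
    C=np.cov(np.c_[x,y].T,aweights=ww); e,v=np.linalg.eigh(C); print(n,st[k],round(mx,2),round(my,2),'ang',np.degrees(np.arctan2(v[1,1],v[0,1])),len(x))
E
python3 mk.py 5 6 7 8 10
```

```text
5 [ 290  225   62   38 1912] 333.86 241.51 ang 137.96572507804254 72
6 [ 290  234   66   29 1392] 336.48 251.86 ang 138.1408331046823 88
7 [ 290  236   66   27 1297] 336.71 253.33 ang 140.0923636650474 88
8 [ 291  236   67   28 1372] 338.17 253.86 ang 138.83590368689343 74
10 [ 291  237   67   27 1338] 338.54 254.31 ang 138.82783111402716 72
```

drive_tool(plan=[[0,0.3,0,0,0,0,38],[0,0.6,0,0,0,0,38],[0,0.6,0,0,0,0,38],[0,0.6,0,0,0,0,38]], newtons=50)

```text
time: 20.35
position: [0.4753, -0.1697, 0.0724]
tool_rot: [0.329, 0.626, -0.625, -0.33]
ft_force: [-8.1, 6.8, 12.3]
grip_width: 0.0452
```

drive_tool(plan=[[0,0,0,0,-0.5,0,38],[0,0,0,0,-1,0,38],[0,0,0,0,-1.5,0,38],[0,0,0,0,-1.5,0,38],[0,0,0,0,-2,0,38],[0,0,0,0,-2,0,38],[0,0,0,0,-2.5,0,38],[0,0,0,0,-2.5,0,38]])

```text
time: 21.15
position: [0.4755, -0.1698, 0.0724]
tool_rot: [0.316, 0.633, -0.632, -0.317]
ft_force: [-6.8, 6.4, 11.0]
grip_width: 0.0452
```

drive_tool(plan=[[0,0,0,0,-0.5,0,38],[0,0,0,0,-0.5,0,38],[0,0,0,0,-1,0,38],[0,0,0,0,-1,0,38],[0,0,0,0,-1.5,0,38],[0,0,0,0,-1.5,0,38]])

```text
time: 21.75
position: [0.4755, -0.1698, 0.0723]
tool_rot: [0.308, 0.637, -0.636, -0.308]
ft_force: [-7.1, 4.8, 10.1]
grip_width: 0.0447
```

drive_tool(plan=[[0,0,0,0,-0.5,0,38],[0,0,0,0,-0.5,0,38],[0,0,0,0,-1,0,38],[0,0,0,0,-1,0,38],[0,0,0,0,-1.5,0,38],[0,0,0,0,-1.5,0,38]])

```text
time: 22.35
position: [0.4753, -0.1698, 0.0722]
tool_rot: [0.299, 0.641, -0.64, -0.3]
ft_force: [-6.0, 4.4, 10.2]
grip_width: 0.0452
```

drive_tool(plan=[[0,0,0,0,-0.5,0,38],[0,0,0,0,-0.5,0,38],[0,0,0,0,-1,0,38],[0,0,0,0,-1,0,38],[0,0,0,0,-1.5,0,38],[0,0,0,0,-1.5,0,38]])

```text
time: 22.95
position: [0.4747, -0.1694, 0.0716]
tool_rot: [0.29, 0.645, -0.644, -0.292]
ft_force: [-7.5, 4.7, 6.4]
grip_width: 0.0448
```

drive_tool(plan=[[0,0.2,0,0,0,0,38],[0,0.4,0,0,0,0,38],[0,0.6,0,0,0,0,38],[0,0.6,0,0,0,0,38]])

```text
time: 23.35
position: [0.4747, -0.1693, 0.071]
tool_rot: [0.29, 0.645, -0.644, -0.292]
ft_force: [-7.0, 4.0, 5.8]
grip_width: 0.0452
```

drive_tool(plan=[[0,0.2,0,0,0,0,38],[0,0.4,0,0,0,0,38],[0,0.6,0,0,0,0,38],[0,0.6,0,0,0,0,38]])

```text
time: 23.75
position: [0.4746, -0.1693, 0.0704]
tool_rot: [0.29, 0.645, -0.644, -0.293]
ft_force: [-8.5, 4.6, 6.4]
grip_width: 0.045
```

drive_tool(plan=[[0,0.2,0,0,0,0,38],[0,0.4,0,0,0,0,38],[0,0.6,0,0,0,0,38],[0,0.6,0,0,0,0,38]])

```text
time: 24.15
position: [0.4746, -0.1693, 0.0701]
tool_rot: [0.29, 0.645, -0.644, -0.293]
ft_force: [-8.1, 4.8, 9.5]
grip_width: 0.0454
```

drive_tool(plan=[[0,0.2,0,0,0,0,38],[0,0.4,0,0,0,0,38],[0,0.4,0,0,0,0,38]])

```text
time: 24.45
position: [0.4747, -0.1693, 0.07]
tool_rot: [0.29, 0.645, -0.644, -0.292]
ft_force: [-9.4, 4.0, 12.1]
grip_width: 0.0449
```

drive_tool(plan=[[0,0.2,0,0,0,0,38],[0,0.4,0,0,0,0,38],[0,0.4,0,0,0,0,38]])

```text
time: 24.75
position: [0.4747, -0.1693, 0.07]
tool_rot: [0.29, 0.645, -0.644, -0.292]
ft_force: [-9.3, 6.5, 13.1]
grip_width: 0.045
```

drive_tool(plan=[[0,-0.8,0,0,0,0,38],[0,-0.8,0,0,0,0,60],[0,-0.8,0,0,0,0,87],[0,-0.8,0,0,0,0,87],[0,-0.8,0,0,0,0,87],[0,-0.8,0,0,0,0,87],[0,-0.8,0,0,0,0,87],[0,-0.8,0,0,0,0,87]])

```text
time: 25.55
position: [0.4762, -0.1712, 0.0687]
tool_rot: [-0.291, -0.644, 0.644, 0.291]
ft_force: [-0.5, -0.4, -0.5]
grip_width: 0.0855
```

drive_tool(plan=[[0,-10,0,0,0,0,87],[0,-25,0,0,0,0,87],[0,-45,0,0,0,0,87],[0,-70,0,0,0,0,87],[0,-100,0,0,0,0,87],[0,-130,0,0,0,0,87],[0,-150,0,0,0,0,87],[0,-150,0,0,0,0,87],[0,-150,0,0,0,0,87],[0,-150,0,0,0,0,87]])

```text
time: 26.55
position: [0.475, -0.1705, 0.2177]
tool_rot: [0.29, 0.645, -0.644, -0.292]
ft_force: [0.0, 0.7, -0.3]
grip_width: 0.087
```

```bash
python3 s.py; python3 -c "
from h import *
print(delta([.4656,-.1874,.247],-.344))"
```

```text
time 26.55
position [ 0.475  -0.1705  0.2177]
q [-0.5663  0.3225  1.6843 -0.      1.1375  1.8526]
ft_force [ 0.0476  0.7431 -0.3232]
moment [ 0.1626  0.0319 -0.0634]
grip_width 0.087
(array([ -6.4, -29.3,  18.3]), array([   0.12, -118.88,    0.13]))
```

drive_tool(plan=[[-1,-5,3,0,-8,0,87],[-2,-10,6,0,-16,0,87],[-3,-15,9,0,-24,0,87],[-4,-20,12,0,-32,0,87],[-5,-25,15,0,-40,0,87],[-6,-29,18,0,-48,0,87],[-6,-29,18,0,-56,0,87],[-6,-29,18,0,-64,0,87],[-6,-29,18,0,-72,0,87],[-6,-29,18,0,-80,0,87]])

```text
time: 27.55
position: [0.4656, -0.187, 0.2461]
tool_rot: [-0.194, 0.681, -0.679, 0.192]
ft_force: [0.1, 0.2, -0.4]
grip_width: 0.087
```

drive_tool(plan=[[0,0,0,0,-8,0,87],[0,0,0,0,-16,0,87],[0,0,0,0,-24,0,87],[0,0,0,0,-32,0,87],[0,0,0,0,-39,0,87],[0,0,0,0,-39,0,87],[0,0,0,0,-39,0,87],[0,0,0,0,-39,0,87]])

```text
time: 28.35
position: [0.4662, -0.1873, 0.2472]
tool_rot: [-0.407, 0.579, -0.578, 0.407]
ft_force: [0.4, 0.5, -0.1]
grip_width: 0.087
```

```bash
python3 b.py 11; python3 -c "
import cv2,numpy as np
i=cv2.imread('pics/w11.png'); g=i[20:125,165:345]; cv2.imwrite('pics/c11.png',cv2.resize(g,None,fx=4.4,fy=4.4,interpolation=cv2.INTER_CUBIC))
for n in (1,11):
    i=cv2.imread(f'pics/w{n}.png'); m=((i[:,:,0]>130)&(i[:,:,2]>170)).astype(np.uint8); nl,l,st,ce=cv2.connectedComponentsWithStats(m)
    print(n,[tuple(map(int,st[k])) for k in range(1,nl) if abs(ce[k][0]-325)<25 and 130<ce[k][1]<200 and st[k][4]>300])"
```

```text
[ 0.4662 -0.1873  0.2472] [-0.605  0.284  1.65   0.     1.208 -0.261] [ 0.4  0.5 -0.1]
knob_grip [404.6 125.3] 0.48 [ 0.5678 -0.1617  0.12  ]
knob_grip [345.5  42.2] 0.15 [ 0.5366 -0.057   0.12  ]
gauge_centre [237.1  69.1] 0.58 [ 0.4134 -0.0373  0.095 ]
needle_tip [205.8  81.3] 0.44 [ 0.3725 -0.0348  0.095 ]
tabs_mid [209.   82.1] 0.65 [ 0.376  -0.0374  0.095 ]
needle to go cw (rad) -0.06500366504364408 dist mm 4.331670966541165
1 [(310, 146, 34, 33, 856)]
11 [(309, 147, 34, 33, 851)]
```

View pics/c11.png

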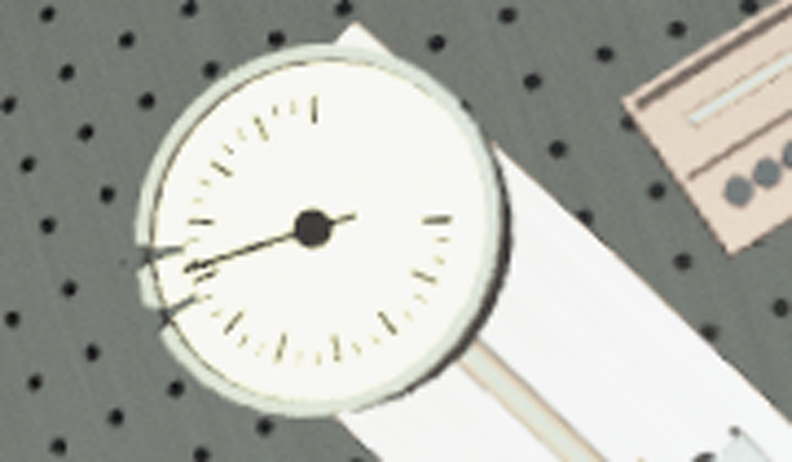

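```bash
python3 -c "
from h import *
print(delta([.476,-.171,.082],-.344))"
```

```text
(array([-18.7, 165.8,   3.4]), array([-0.  ,  0.09, -0.  ]))
```

drive_tool(plan=[[-9,25,1,0,0,0,87],[-19,55,3,0,0,0,87],[-19,85,3,0,0,0,87],[-19,110,3,0,0,0,87],[-19,130,3,0,0,0,87],[-19,145,3,0,0,0,87],[-19,157,3,0,0,0,87],[-19,166,3,0,0,0,87],[-19,166,3,0,0,0,87],[-19,166,3,0,0,0,87]])

```text
time: 29.6
position: [0.476, -0.1708, 0.082]
tool_rot: [0.408, -0.578, 0.578, -0.408]
ft_force: [0.0, -0.2, 0.1]
grip_width: 0.087
```

```bash
python3 b.py 12 | head -1; python3 - <<'E'
from h import *
c=get_calibration('wrist');T=np.linalg.inv(c['tool_from_camera'])
def pr(p):
    q=T@np.r_[p,1]; th=np.arctan2(np.hypot(q[0],q[1]),q[2]); d=q[:2]/np.hypot(q[0],q[1]); return np.array([c['cx'],c['cy']])+c['fx']*th*d
o=get_obs(); A=R.from_quat(o['tool_rot']).as_matrix(); u=A[:,0][:2]; K=np.array([.4757,-.1712])
for n,p in [(5,[.476,-.171,.082]),(12,o['position'])]:
    g=cv2.imread(f'pics/w{n}.png')[:,:,2].astype(float)
    e=[]
    for col in range(306,336,2):
        s=g[215:242,col]; t=np.argmax(s>130); e.append(214+t+(130-s[t-1])/(s[t]-s[t-1]))
    print(n,'edge',np.min(e),np.round(np.mean(e),2),[np.round(pr(A.T@(np.r_[K-u*.017,.135+l]-p))[1],2) for l in (0,.001,.003)])
E
python3 mk.py 5 12
```

```text
[ 0.476  -0.1708  0.082 ] [-0.566  0.524  1.824  0.     0.793 -0.224] [ 0.  -0.2  0.1]
5 edge 223.6346153846154 224.78 [np.float64(224.49), np.float64(225.2), np.float64(226.67)]
12 edge 224.11764705882354 225.23 [np.float64(224.51), np.float64(225.23), np.float64(226.69)]
5 [ 290  225   62   38 1912] 333.86 241.51 ang 137.96572507804254 72Traceback (most recent call last):
  File "mk.py", line 9, in <module>
    y,x=np.nonzero(w); ww=w[y,x]; mx,my=np.average(x,weights=ww),np.average(y,weights=ww)
                                        ~~~~~~~~~~^^^^^^^^^^^^^^
    raise ZeroDivisionError(
        "Weights sum to zero, can't be normalized")
ZeroDivisionError: Weights sum to zero, can't be normalized
```

drive_tool(plan=[[0,-10,0,0,0,0,87],[0,-20,0,0,0,0,87],[0,-25,0,0,0,0,50],[0,-25,0,0,0,0,15],[0,-25,0,0,0,0,15],[0,-25,0,0,0,0,15],[0,-25,0,0,0,0,15],[0,-25,0,0,0,0,15],[0,-25,0,0,0,0,15],[0,-25,0,0,0,0,15]], newtons=10)

```text
time: 30.85
position: [0.4756, -0.1706, 0.1066]
tool_rot: [-0.408, 0.578, -0.578, 0.408]
ft_force: [-0.4, -0.0, 0.1]
grip_width: 0.0309
```

drive_tool(plan=[[0,1,0,0,0,0,15],[0,2,0,0,0,0,15],[0,3,0,0,0,0,15],[0,4,0,0,0,0,15],[0,4.5,0,0,0,0,15],[0,5,0,0,0,0,15]])

```text
time: 31.45
position: [0.4757, -0.1706, 0.1017]
tool_rot: [-0.408, 0.578, -0.578, 0.408]
ft_force: [-0.7, -0.6, -0.1]
grip_width: 0.0148
```

drive_tool(plan=[[0,0.5,0,0,0,0,15],[0,1,0,0,0,0,15],[0,1.5,0,0,0,0,15],[0,2,0,0,0,0,15],[0,2,0,0,0,0,15]])

```text
time: 31.95
position: [0.4756, -0.1706, 0.0997]
tool_rot: [-0.408, 0.578, -0.578, 0.408]
ft_force: [0.1, 0.0, -0.7]
grip_width: 0.015
```

Continuing in 2 mm steps until it touches.

drive_tool(plan=[[0,0.5,0,0,0,0,15],[0,1,0,0,0,0,15],[0,1.5,0,0,0,0,15],[0,2,0,0,0,0,15],[0,2,0,0,0,0,15]])

```text
time: 32.45
position: [0.4756, -0.1706, 0.0977]
tool_rot: [-0.408, 0.578, -0.578, 0.408]
ft_force: [-1.3, -0.7, 1.1]
grip_width: 0.0152
```

drive_tool(plan=[[0,0.5,0,0,0,0,15],[0,1,0,0,0,0,15],[0,1,0,0,0,0,15]])

```text
time: 32.75
position: [0.4757, -0.1706, 0.0967]
tool_rot: [-0.408, 0.578, -0.578, 0.408]
ft_force: [1.0, 0.8, -0.7]
grip_width: 0.015
```

drive_tool(plan=[[0,0.5,0,0,0,0,15],[0,1,0,0,0,0,15],[0,1,0,0,0,0,15]])

```text
time: 33.05
position: [0.4756, -0.1705, 0.0957]
tool_rot: [-0.408, 0.578, -0.578, 0.408]
ft_force: [0.9, 0.7, 0.2]
grip_width: 0.0149
```

drive_tool(plan=[[0,0.5,0,0,0,0,15],[0,1,0,0,0,0,15],[0,1,0,0,0,0,15]])

```text
time: 33.35
position: [0.4758, -0.1707, 0.0955]
tool_rot: [0.408, -0.578, 0.578, -0.408]
ft_force: [-0.8, 0.8, 5.3]
grip_width: 0.015
```

drive_tool(plan=[[0,0.3,0,0,0,0,15],[0,0.6,0,0,0,0,15],[0,0.6,0,0,0,0,15]])

```text
time: 33.65
position: [0.4759, -0.1708, 0.0954]
tool_rot: [0.408, -0.577, 0.578, -0.408]
ft_force: [-1.7, 1.8, 9.5]
grip_width: 0.0148
```

drive_tool(plan=[[0,0.3,0,0,0,0,15],[0,0.5,0,0,0,0,15],[0,0.5,0,0,0,0,15]])

```text
time: 33.95
position: [0.476, -0.1708, 0.0954]
tool_rot: [0.408, -0.577, 0.578, -0.408]
ft_force: [-2.1, 0.5, 13.0]
grip_width: 0.0149
```

drive_tool(plan=[[0,-10,0,0,0,0,15],[0,-30,0,0,0,0,15],[0,-60,0,0,0,0,15],[10,-100,0,0,0,0,15],[15,-130,0,0,0,0,15],[18,-150,0,0,0,0,15],[18,-150,0,0,0,0,15],[18,-150,0,0,0,0,15]])

```text
time: 34.75
position: [0.4694, -0.1873, 0.2435]
tool_rot: [0.408, -0.578, 0.578, -0.408]
ft_force: [-0.4, 0.1, 0.0]
grip_width: 0.0147
```

```bash
python3 b.py 13; python3 -c "
from h import *
print(hand_in())"
```

```text
[ 0.4694 -0.1873  0.2435] [-0.601  0.292  1.65   0.     1.2   -0.259] [-0.4  0.1  0. ]
knob_grip [324.9 163.1] 0.79 [ 0.4758 -0.1723  0.12  ]
knob_grip [249.4  79.4] 0.25 [ 0.4315 -0.0597  0.12  ]
gauge_centre [229.7  72.3] 0.6 [ 0.4079 -0.0382  0.095 ]
needle_tip [252.6  79.6] 0.62 [ 0.43   -0.0571  0.095 ]
needle_tip [203.2  81.7] 0.5 [ 0.3737 -0.0349  0.095 ]
tabs_mid [205.4  82.1] 0.69 [ 0.3761 -0.0366  0.095 ]
needle to go cw (rad) 2.486225182894972 dist mm 57.686191741722965
the job is handed in; nothing more can be done
None
```

The needle stands between the tabs with the knob locked home, and the job was handed in at about 35 s on the robot's clock. No verdict came back.

**What I did**
- I gripped the knob, lifted it about 6.5 mm, which the wrist picture confirmed, and turned it clockwise about 115°.
- On the way down the teeth met tip on tip. I eased the knob clockwise to about 11° past that point and found no slot, then came back until it dropped in at about 119°.
- The most I read at the wrist while it stood on the teeth was about 12 N. I then pushed it to a hard stop, let go and backed off.

**Last checks**
- **Needle:** measured in the wrist picture, it stands about 0.05 rad, or 1.7 mm, clockwise of the middle between the tabs, with 5.5 mm allowed.
- **Knob home:** it stopped at the same tool height as before the lift. A 13 N push on its top moved it by no more than 0.1 mm.

**What disagreed**
- **Fingertips:** they sit about 40 mm above the reported TCP. My first closing passed above the knob without touching it, and I worked from this offset afterwards.
- **Knob height:** one picture measurement put the knob about 0.6 mm above home. That is inside the 1.5 mm limit, about as uncertain as the reading itself, and not borne out by the push.
- **Needle detection:** the last network call put the needle tip outside the dial first. Its second candidate, about 3 mm from the tab middle, agrees with the picture.

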